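# Hand the sample golf ball across on its tray

### The arm

A 7-joint arm with a two-finger parallel gripper is mounted at the origin on the work surface. World frame = base frame: x ahead of the robot, y to its left, z up, the work surface at z = 0. Lengths are in m, angles in rad, forces in N, time in s.
With the tool pointing down it reaches from about 0.4 to 0.875 m from the base axis. Payload 19.3 kg.
Tool frame: the origin (TCP) lies on the centre line of the jaws, within the pads' length; the fingertips stand 17 mm ahead of it and the grasp point (between the pads) lies 2 mm behind it; z points along the fingers, y is the direction in which the jaws open and shut (so a half turn about z gives the same grasp; the last joint's range is limited). The gripper opens to 85 mm and grips with 20 to 120 N. Pads are 22 mm wide; open, the fingers measure 114 mm over their backs; the gripper's body (76 mm by 85 mm) begins 54 mm behind the grasp point. The pads swing forward as they close: fully open they stand 13 mm farther back than shut.
Start: joints at [-1.258, 0.521, -0.036, 1.599, 0.021, 1.021, -0.113], TCP at [0.233, 0.58, 0.248] pointing down, gripper open.
Joint ranges: [-2.91, 2.91], [-0.3, 2.13], [-1.5, 1.42], [0.17, 2.43], [-1.26, 4.41], [0.16, 1.93], [-2.52, 2.52]. Speed limits (rad/s): [1.89, 1.89, 2.39, 2.39, 3.01, 3.01, 3.01].

### API

Orientations are given as a unit quaternion [w, x, y, z].
In Python, from plant import robot, imaging gives the robot as it stands. The module is installed in compiled form; this text tells all that it offers.
- The arm moves only by the tool step_arm, never from a script. Its argument "steps" is one flat list of numbers, 7 for each row, row after row: the turn, a rotation vector about the tool's x, y, z in rad, then the shift along the tool's x, y, z in cm, then the closure, from -1 (fully open) to 1 (shut). In form: [ax, ay, az, tx, ty, tz, grip, ax, ay, az, tx, ty, tz, grip, ...]. A call has 1 to 20 rows; each row shifts and turns the pose as measured when the row begins, along the tool's axes as they then stand; what a row does not reach is not made up. A row lasts 1/8 s, in which the tool goes at most 62.5 mm and 10.7 degrees, less where a joint would pass 70% of its speed; a pose out of reach is approached as far as the arm can. A call with a gripper value outside its range is refused whole. The fingers move at their own pace and stop on an object; "squeeze" is the grip in N (left out, the last holds). Time passes only in rows, so rows that do not move let the fingers close. It gives the time, the measured TCP pose, the force and the opening at its end, in the units of the state.
- robot.sense(): the state, without advancing time (a new reading comes with each control period).
- imaging.get_image(name): name is "scene" or "top" or "wrist"; returns (picture, depth): 384x512x3 uint8, red, green, blue; 384x512 float32, m along the optical axis (not along the pixel's ray), 0 where there is no reading.
- imaging.camera_model(name): a dict with "intrinsics" (3x3 intrinsics, pixels), "eye" and "attitude" of the camera in the world; the wrist camera has in their place "hand_eye" (4x4, takes a point from camera to tool coordinates, whose origin is the TCP and whose axes are the flange's). Camera axes: x right, y up, looking along -z (the intrinsics and any distortion apply to the point x, -y, -z); pixel columns grow to the right and rows downward; lengths in m; the calibration is good to about 2 mm. A picture is of the moment at which its call begins: read the wrist's pose just before it. camera_model takes no time and is no camera call.
- robot.sign_off(): hands the job in, once; it reports no verdict.
The state is a dict: "t": time; "q": joint angles; "dq": joint speeds; "joint_torque": joint torques, N m; "tcp_pos": TCP position; "tool_rot": TCP orientation; "contact_force": force on the tool from outside, world axes, zero at the start; "moment": the same for the moment, N m; "width": finger opening in m.
Only numpy, scipy, OpenCV 4.12 (cv2) and the standard library are available. Lean on these libraries where they do the work, as an engineer would, in place of code of your own. Each camera call takes 0.05 s, during which the arm holds its last target. There are 200 camera calls.

### The job

Take the golf ball out of its gift box and set it in the middle of the round wooden dish. Then pick the dish up by one of its two upright handles, lifting it straight up well clear of the table before you turn it, and turn it a quarter turn so that the free handle points straight across the table, directly away from the robot, ready for the client in the chair there to take. Keep the dish level and the ball lying loose in its middle all the while, do not let the ball fall on the table, leave the other things on the table where they are, and finish still holding the dish there, still, at least 10 cm above the table.

Things in the scene. Friction and masses are not known exactly. Their poses are not given: they have to be found in the camera images.
- dish: Round tray of pale wood with two dark upright handles, 184 mm across, 0.2 to 0.3 kg, loose. Origin: centre of its underside; z up, x through both handles (at +x and -x). Bed: smooth hollow 136 mm across, 16 mm deep (radius of curvature 150 mm); flat rim round it, its top 26 mm above the underside. At the start the handles stand crosswise (x within 0.35 rad of world y, either way).
- dish_middle (a point): Lowest point of the hollow bed, in the centre of the dish, 8 mm above its underside. The ball's centre stands 21 mm above it when the ball lies in the middle.
- handle_a (a point): Centre of the grip bar of the handle at +x of the dish, 80 mm from its axis, 52 mm above its underside. Straight bar square to the dish's x axis: 12 mm thick (along x), 76 mm long, 20 mm tall, on two short posts near its ends; gripped from above with one finger inside and one outside. About 50 mm lie between the bar and a ball in the middle.
- handle_b (a point): The same for the like handle on the -x side of the dish.
- ball_center (a point): Centre of the golf ball: white, dimpled, 42.7 mm in diameter, 46 g, rolls. It starts in an end seat of the gift box, its centre 46 mm above the table.
- gift_box: Open bottom of a golf-ball gift box, 168 x 64 x 30 mm, card, does not move. Origin: centre of its underside; its x axis runs along its length. Its white flat top (30 mm above the table) has a row of three round seats 27 mm wide, 52 mm apart, along its x; the ball sits in the one on the -x end, standing 38 mm out of the top; the other two are empty.
- table: Round dark table, 1.6 m across, top at z = 0. Origin: in the middle of the top; its x axis points from the robot's side straight across the table to the client's chair on the far side.
- mug: White mug, 82 mm across, 95 mm high, not part of the job: leave it. Origin: centre of its underside.
- tape_roll: Roll of packing tape lying flat, 108 mm across, 48 mm high: leave it. Origin: centre of its underside.
- coasters: Stack of round cork coasters, 94 mm across, 24 mm high: leave it. Origin: centre of its underside.

How it is judged:
By the outcome, as a careful person would: the job done as asked, in the order asked, and still so for the second after the job is handed in, while the arm keeps its last pose, push and grip.
It also fails if it takes over 62 s, if anything falls off the work surface, if the arm or the gripper's body presses on something with over 40 N, if the wrist force passes 120 N, or if a joint passes its speed limit or range.

## Working session

There is one attempt and no reset: what is moved stays moved. The work goes in short steps, Python scripts to look and compute and a tool call to move; the robot and the scene stay as the last step left them, time stands still between calls to the robot, and variables do not carry over. Pictures are saved under pics/ and viewed, about 8 in all and at most 12, crops included, and the job is handed in when it is done.

Besides the shell and the picture viewer there is one more tool, called in YAML: its name, and indented under it one key for each argument. step_arm: Moves the arm, as the interface text tells. Its arguments: {"type":"object","properties":{"steps":{"type":"array","items":{"type":"number"}},"squeeze":{"type":"number"}},"required":["steps"]}

```bash
mkdir -p pics; cat > h.py <<'E'
import numpy as np, cv2
from scipy.spatial.transform import Rotation as R
from plant import robot, imaging
def rot(q): return R.from_quat([q[1],q[2],q[3],q[0]]).as_matrix()
def cam(name,s=None):
    m=imaging.camera_model(name); K=np.array(m["intrinsics"])
    if "hand_eye" in m:
        H=np.array(m["hand_eye"]); T=rot(s["tool_rot"])
        return K,T@H[:3,3]+np.array(s["tcp_pos"]),T@H[:3,:3],m
    a=np.array(m["attitude"]); 
    return K,np.array(m["eye"]),(rot(a) if a.size==4 else a),m
def grab(name):
    s=robot.sense(); im,d=imaging.get_image(name); return s,im,d,cam(name,s)
def ray(c,uv):
    K,e,A,m=c; p=np.linalg.inv(K)@np.array([uv[0],uv[1],1.]); return e,A@np.array([p[0],-p[1],-1.])
def onplane(c,uv,z):
    e,d=ray(c,uv); return e+d*(z-e[2])/d[2]
def cloud(c,d):
    K,e,A,m=c; v,u=np.mgrid[:d.shape[0],:d.shape[1]]
    p=np.stack([u,v,np.ones_like(u)],-1)@np.linalg.inv(K).T*d[...,None]
    return (p*[1,-1,-1])@A.T+e
def save(n,im): cv2.imwrite("pics/"+n,im[...,::-1])
E
python3 - <<'E'
from h import *
s=robot.sense(); print({k:np.round(v,3) for k,v in s.items()})
o=[]
for n in("scene","top"):
    s,im,d,c=grab(n); o.append(im); print(n,c[3]); np.savez("/tmp/"+n,im=im,d=d)
    P=cloud(c,d); print(np.nanpercentile(P[d>0],[1,50,99],axis=0))
s=robot.sense();print(imaging.camera_model("wrist"))
im=np.vstack(o); save("a.png",cv2.resize(np.hstack(o),(800,300)));save("top.png",cv2.resize(o[1],(800,600)))
E
```

```text
{'t': np.float64(0.0), 'q': array([-1.258,  0.522, -0.036,  1.6  ,  0.021,  1.021, -0.113]), 'dq': array([ 0.   , -0.001,  0.   ,  0.001,  0.001, -0.   ,  0.   ]), 'joint_torque': array([-1.0000e-03, -9.2710e+01,  1.9800e+00, -3.6992e+01,  1.8000e-02,
        8.0000e-03, -0.0000e+00]), 'tcp_pos': array([0.233, 0.579, 0.248]), 'tool_rot': array([-0.   ,  0.19 ,  0.982, -0.001]), 'contact_force': array([ 0.569, -1.471, -0.116]), 'moment': array([ 0.035, -0.042, -0.004]), 'width': np.float64(0.085)}
scene {'intrinsics': array([[347.83317343,   0.        , 252.39881404],
       [  0.        , 347.83317343, 191.78580161],
       [  0.        ,   0.        ,   1.        ]]), 'eye': array([1.38017629, 0.22404708, 0.63365809]), 'attitude': array([0.53996814, 0.27839772, 0.3723438 , 0.70163325])}
[[-2.37663556e+00 -2.27761813e+00 -7.47846883e-01]
 [ 4.92922651e-01  1.68095795e-02  8.56011735e-04]
 [ 1.12385678e+00  1.48941796e+00  4.48999841e-01]]
top {'intrinsics': array([[379.30817101,   0.        , 254.08523927],
       [  0.        , 379.30817101, 191.19414776],
       [  0.        ,   0.        ,   1.        ]]), 'eye': array([0.39060208, 0.00752343, 1.12739278]), 'attitude': array([-0.69344201, -0.07309597,  0.06609333,  0.71374143])}
[[ 8.92268350e-02 -1.29054061e+00 -7.57818969e-01]
 [ 6.14859147e-01  1.14556063e-02 -9.49205469e-04]
 [ 1.69185444e+00  1.30167981e+00  5.59090706e-02]]
{'intrinsics': array([[274.65704996,   0.        , 258.43738529],
       [  0.        , 274.65704996, 190.50422731],
       [  0.        ,   0.        ,   1.        ]]), 'hand_eye': array([[ 6.61030499e-04,  9.49641039e-01,  3.13339209e-01,
         8.07158065e-02],
       [ 9.99999275e-01, -3.12240101e-04, -1.16332075e-03,
         3.14333364e-04],
       [-1.00690006e-03,  3.13339751e-01, -9.49640557e-01,
        -1.24920068e-01],
       [ 0.00000000e+00,  0.00000000e+00,  0.00000000e+00,
         1.00000000e+00]])}
```

View pics/a.png

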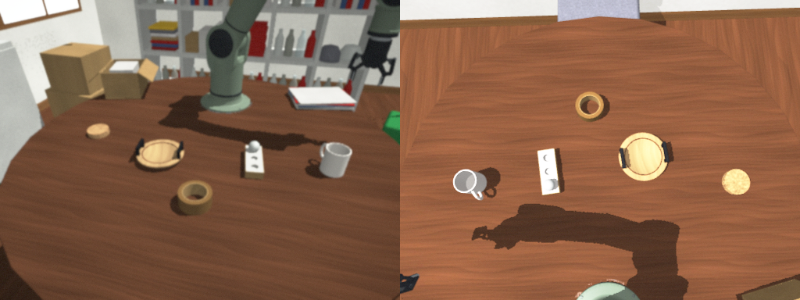

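View pics/top.png

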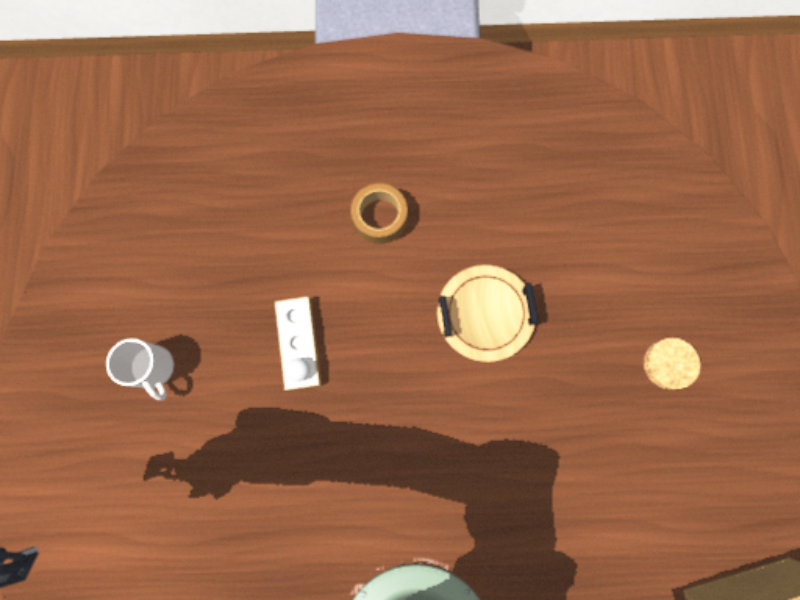

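The two views show the ball at about (302,370) in the 800 px top image, on the near end of the box. The dish is at (488,313) with its handles at (446,315) and (531,304). The mug (140,365), tape (380,212) and coasters (672,363) are well away, and the chair is at the top centre.

```bash
python3 - <<'E'
from h import *
res={}
for n in("top","scene"):
    z=np.load(f"/tmp/{n}.npz"); im,d=z["im"],z["d"]; c=cam(n); P=cloud(c,d)
    hsv=cv2.cvtColor(im,cv2.COLOR_RGB2HSV); X=P[...,0];Y=P[...,1];Z=P[...,2]
    # dark handles
    reg=(X>.35)&(X<.75)&(abs(Y)<.6)&(d>0)
    dark=(reg&(hsv[...,2]<60)&(Z>.03)).astype(np.uint8)
    k,l,st,ce=cv2.connectedComponentsWithStats(dark)
    for i in range(1,k):
        if st[i,4]>15: q=P[l==i]; print(n,"dark",st[i],ce[i].round(1),np.median(q,0).round(3),onplane(c,ce[i],.058).round(3), q.max(0).round(3))
    white=(reg&(hsv[...,1]<60)&(hsv[...,2]>110)&(Z>.02)).astype(np.uint8)
    k,l,st,ce=cv2.connectedComponentsWithStats(white)
    for i in range(1,k):
        if st[i,4]>15:
            q=P[l==i]; print(n,"white",st[i],ce[i].round(1),np.median(q,0).round(3),q.max(0).round(3))
            hi=q[q[:,2]>.045]; print("   hi",len(hi),hi.mean(0) if len(hi) else '')
    dish=(reg&(hsv[...,0]>12)&(hsv[...,0]<30)&(hsv[...,2]>140)&(Z>0.004)).astype(np.uint8)
    k,l,st,ce=cv2.connectedComponentsWithStats(dish)
    for i in range(1,k):
        if st[i,4]>100:
            q=P[l==i]; print(n,"wood",st[i],ce[i].round(1),np.median(q,0).round(3),q.min(0).round(3),q.max(0).round(3))
    # sphere fit
    m=white.astype(bool)&(Z>.036)&(Y<.35)&(Y>.05); q=P[m]
    if len(q)>10:
        from scipy.optimize import least_squares
        r=least_squares(lambda p:np.linalg.norm(q-p,axis=1)-.02135,q.mean(0)-[0,0,.01],loss="soft_l1",f_scale=.002); print(n,"sphere",r.x.round(4),len(q))
    # table edge circle
    if n=="top":
        ch=((Z>-.75)&(d>0)); 
        t=(abs(Z)<.012)&(d>0)&(hsv[...,0]<15)&(X>.6)
        e=t.astype(np.uint8); cs,_=cv2.findContours(e,0,1); g=max(cs,key=cv2.contourArea)[:,0]
        g=np.array([P[v,u] for u,v in g]); g=g[(np.hypot(g[:,0]-.6,g[:,1])>.6)&(g[:,0]>.62)]
        r=least_squares(lambda p:np.hypot(g[:,0]-p[0],g[:,1]-p[1])-.8,[.6,0],loss="soft_l1",f_scale=.005); print("table c",r.x,len(g))
        b=(hsv[...,0]>100)&(hsv[...,0]<140)&(np.arange(384)[:,None]<40); q=P[b&(d>0)]; print("chair",np.percentile(q,[2,50,98],axis=0).round(3))
E
```

```text
top dark [335 182  10  26  74] [339.7 194.8] [ 0.586 -0.229  0.059] [ 0.587 -0.229  0.058] [ 0.622 -0.222  0.066]
top white [ 176  190   28   59 1095] [189.6 220.3] [0.525 0.203 0.03 ] [0.619 0.246 0.07 ]
   hi 175 [0.47991435 0.1963425  0.0600752 ]
top white [ 69 217  40  39 824] [ 88.9 234.2] [0.494 0.476 0.067] [0.539 0.525 0.098]
   hi 610 [0.49401533 0.48254577 0.0755246 ]
top wood [229 144  28   8 138] [241.2 147.7] [0.741 0.051 0.047] [0.728 0.006 0.004] [0.75  0.087 0.054]
top wood [ 282  169   60   63 2722] [312.1 200.5] [ 0.58  -0.155  0.021] [ 0.488 -0.238  0.004] [ 0.679 -0.067  0.061]
top wood [182 190  23  61 165] [197.2 227.1] [0.494 0.178 0.029] [0.445 0.164 0.007] [0.619 0.228 0.035]
top wood [ 68 217  42  35 414] [ 89.3 232.5] [0.501 0.501 0.045] [0.446 0.444 0.004] [0.539 0.573 0.098]
top wood [413 216  35  33 918] [430.2 232.6] [ 0.474 -0.49   0.023] [ 0.43  -0.539  0.004] [ 0.525 -0.446  0.03 ]
top sphere [0.4811 0.1988 0.0458] 178
table c [ 0.38908683 -0.00175664] 441
chair [[ 1.375 -0.208 -0.274]
 [ 1.43   0.008 -0.266]
 [ 1.484  0.209 -0.259]]
scene dark [174 
[... 382 characters left out ...]
22] [428.7 200.9] [0.525 0.483 0.068] [0.544 0.527 0.097]
   hi 953 [0.50461609 0.48484963 0.07379318]
scene wood [111 158  29  19 394] [126.1 166.4] [ 0.485 -0.481  0.025] [ 0.405 -0.55   0.004] [ 0.526 -0.442  0.029]
scene wood [ 175  179   55   36 1487] [202.6 196.2] [ 0.58  -0.159  0.022] [ 0.475 -0.236  0.005] [ 0.674 -0.062  0.065]
scene wood [416 183  34  43 721] [432.2 202.9] [0.533 0.492 0.069] [0.455 0.446 0.004] [0.544 0.527 0.097]
scene wood [314 187  24  35 300] [326.3 208.5] [0.572 0.221 0.03 ] [0.449 0.172 0.019] [0.621 0.247 0.034]
scene wood [238 231  31   8 116] [253.9 233.9] [0.743 0.047 0.048] [0.73  0.008 0.045] [0.75  0.086 0.051]
scene sphere [0.4825 0.2008 0.0469] 152
```

step_arm:
  steps: [0,0,-0.0955,0,0,0,-1,0,0,-0.0955,0,0,0,-1,0,0,-0.0955,0,0,0,-1,0,0,-0.0955,0,0,0,-1,0,0,0,-2.5,-3.8,0.5,-1,0,0,0,-2.5,-3.8,0.5,-1,0,0,0,-2.5,-3.8,0.5,-1,0,0,0,-2.5,-3.8,0.5,-1,0,0,0,-2.5,-3.8,0.5,-1,0,0,0,-2.5,-3.8,0.5,-1,0,0,0,-2.5,-3.8,0.5,-1,0,0,0,-2.5,-3.8,0.5,-1,0,0,0,-2.5,-3.8,0.5,-1,0,0,0,-2.5,-3.8,0.5,-1,0,0,0,0,0,0,-1,0,0,0,0,0,0,-1]
  squeeze: 40

```text
t: 2.1
tcp_pos: [0.4936, 0.189, 0.193]
tool_rot: [-0.002, -0.007, 1.0, -0.003]
contact_force: [0.6, 0.0, 0.2]
width: 0.0855
```

```bash
cat >> h.py <<'E'
from scipy.optimize import least_squares
def ballfit(name,guess,rad=.045,zmin=.036):
    s,im,d,c=grab(name); P=cloud(c,d); hsv=cv2.cvtColor(im,cv2.COLOR_RGB2HSV)
    m=(d>0)&(np.linalg.norm(P-guess,axis=-1)<rad)&(hsv[...,1]<70)&(hsv[...,2]>90)&(P[...,2]>zmin)
    q=P[m]; v,u=np.nonzero(m)
    r=least_squares(lambda p:np.linalg.norm(q-p,axis=1)-.02135,q.mean(0)-[0,0,.01],loss="soft_l1",f_scale=.002)
    print(name,"ball",r.x.round(4),len(q),"px",u.mean().round(),v.mean().round()); return s,im,d,c,P,r.x
def tool(s,p):
    print("tool shift cm",(rot(s["tool_rot"]).T@(np.array(p)-s["tcp_pos"])*100).round(2))
E
python3 - <<'E'
from h import *
s,im,d,c,P,b=ballfit("wrist",[.481,.2,.046]); save("w1.png",im)
tool(s,[*b[:2],.048]); print(s["tcp_pos"])
ballfit("top",[.481,.2,.046])
# ray through the ball's pixel centroid (white above-box silhouette) at ball height, wrist
E
```

```text
wrist ball [0.4825 0.2011 0.0455] 1374 px 271.0 172.0
tool shift cm [ 1.02  1.32 14.5 ]
[0.49356098 0.18901123 0.19299658]
top ball [0.4804 0.1994 0.0477] 17 px 197.0 238.0
```

View pics/w1.png

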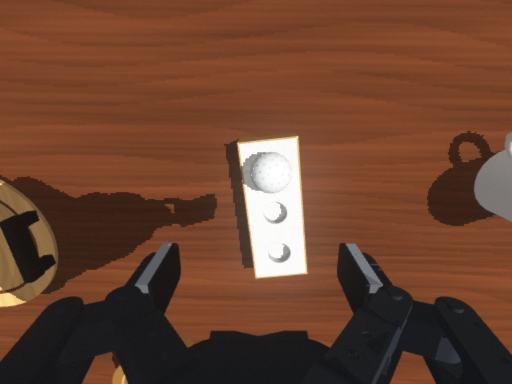

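The wrist view shows the ball in its seat at (271,172), box below it, both fingers clear on either side, and the dish at the left edge.

step_arm:
  steps: [0,0,0,0.51,0.66,1.0,-1,0,0,0,0.51,0.66,1.0,-1,0,0,0,0,0,3,-1,0,0,0,0,0,3,-1,0,0,0,0,0,3,-1,0,0,0,0,0,1.5,-1,0,0,0,0,0,1,-1,0,0,0,0,0,0,-1]

```text
t: 3.2
tcp_pos: [0.4777, 0.2087, 0.0517]
tool_rot: [-0.003, -0.011, 1.0, -0.002]
contact_force: [-0.6, -0.0, -1.8]
width: 0.0854
```

```bash
python3 - <<'E'
from h import *
s,im,d,c,P,b=ballfit("wrist",[.4825,.201,.046]); print(s["tcp_pos"].round(4) if hasattr(s["tcp_pos"],"round") else s["tcp_pos"])
tool(s,[*b[:2],.048])
E
```

```text
wrist ball [0.4826 0.2007 0.0455] 5065 px 241.0 264.0
[0.4777 0.2087 0.0517]
tool shift cm [-0.48 -0.81  0.37]
```

step_arm:
  steps: [0,0,0,-0.4,-0.65,0.3,-1,0,0,0,0,0,0,-1,0,0,0,0,0,0,-1]

```text
t: 3.62
tcp_pos: [0.4835, 0.2019, 0.0507]
tool_rot: [-0.001, -0.011, 1.0, -0.002]
contact_force: [-0.2, 0.1, -0.2]
width: 0.0855
```

step_arm:
  steps: [0,0,0,0.1,-0.12,0.2,-1,0,0,0,0,0,0,-0.4,0,0,0,0,0,0,0,0,0,0,0,0,0,0.3,0,0,0,0,0,0,0.3,0,0,0,0,0,0,0.3,0,0,0,0,0,0,0.3,0,0,0,0,0,0,0.3]
  squeeze: 30

```text
t: 4.62
tcp_pos: [0.4825, 0.2006, 0.049]
tool_rot: [-0.001, -0.011, 1.0, -0.002]
contact_force: [-0.9, -0.7, 2.3]
width: 0.041
```

step_arm:
  steps: [0,0,0,0,0,-1,0.3,0,0,0,0,0,-2.5,0.3,0,0,0,0,0,-3.5,0.3,0,0,0,0,0,-3.5,0.3,0,0,0,0,0,-2,0.3,0,0,0,0,0,0,0.3,0,0,0,0,0,0,0.3]

```text
t: 5.5
tcp_pos: [0.4823, 0.2014, 0.1802]
tool_rot: [-0.001, -0.011, 1.0, -0.001]
contact_force: [0.2, -0.6, -0.5]
width: 0.041
```

```bash
python3 - <<'E'
from h import *
s=robot.sense(); g=np.array(s["tcp_pos"]); print(g,s["width"])
# ball in grip + dish (rim circle) & handles from wrist, top, scene
s,im,d,c=grab("wrist"); P=cloud(c,d); a=im
for n in("top","scene"):
    s2,im2,d2,c2=grab(n); 
    P=cloud(c2,d2); hsv=cv2.cvtColor(im2,cv2.COLOR_RGB2HSV)
    m=(d2>0)&(abs(P[...,0]-.583)<.13)&(abs(P[...,1]+.148)<.13)
    w=m&(hsv[...,2]>110)&(hsv[...,1]<170)&(P[...,2]>.022)&(P[...,2]<.032)
    cs,_=cv2.findContours((m&(P[...,2]>.012)).astype(np.uint8),0,1); k=max(cs,key=cv2.contourArea)[:,0]
    e=np.array([onplane(c2,u,.026)[:2] for u in k])
    r=least_squares(lambda p:np.hypot(e[:,0]-p[0],e[:,1]-p[1])-.092,[.583,-.148],loss="soft_l1",f_scale=.002); print(n,"dish circle",r.x.round(4), np.abs(r.fun).mean().round(4))
    h=m&(P[...,2]>.05)
    q=P[h]; A=q[q[:,1]<-.15]; B=q[q[:,1]>-.15]
    for t in(A,B): print("  handle",np.median(t,0).round(4),((t.max(0)+t.min(0))/2).round(4),len(t))
    dk=m&(hsv[...,2]<70)
    save(f"d_{n}.png",im2)
save("w2.png",a)
E
```

```text
[0.48226136 0.20138986 0.18023961] 0.04099280903154626
top dish circle [ 0.5795 -0.1532] 0.0015
  handle [ 0.5876 -0.2302  0.0609] [ 0.5888 -0.2307  0.0588] 126
  handle [ 0.5695 -0.0726  0.0604] [ 0.5704 -0.0732  0.058 ] 117
scene dish circle [ 0.5827 -0.1503] 0.0062
  handle [ 0.5984 -0.2267  0.0612] [ 0.593  -0.2285  0.0574] 89
  handle [ 0.5806 -0.0681  0.0615] [ 0.5732 -0.0703  0.0573] 87
```

View pics/w2.png

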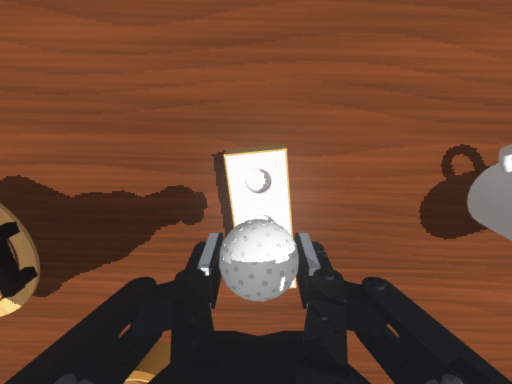

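The ball is held between the pads at (258,260) with its seat empty below. Next I carry it over the dish.

step_arm:
  steps: [0,0,-0.03,-0.3,-1.5,0,0.3,0,0,-0.03,-0.8,-3.2,0,0.3,0,0,-0.03,-1.2,-4.5,0,0.3,0,0,0,-1.5,-4.5,0,0.3,0,0,0,-1.5,-4.5,0,0.3,0,0,0,-1.5,-4.5,0,0.3,0,0,0,-1.5,-4.5,0,0.3,0,0,0,-1.5,-4.0,0,0.3,0,0,0,-1,-2.5,0,0.3,0,0,0,-0.3,-1,0,0.3,0,0,0,0,0,0,0.3,0,0,0,0,0,0,0.3]

```text
t: 7.15
tcp_pos: [0.6289, -0.1398, 0.1708]
tool_rot: [-0.008, -0.06, 0.998, -0.001]
contact_force: [-0.9, -0.3, -0.5]
width: 0.0407
```

```bash
python3 - <<'E'
from h import *
s,im,d,c=grab("wrist"); P=cloud(c,d); save("w3.png",im)
q=s["tool_rot"]; T=rot(q); print(np.round(s["tcp_pos"],4),"y az",np.degrees(np.arctan2(T[1,1],T[0,1])),"z",T[:,2].round(4))
m=(d>0)&(abs(P[...,0]-.58)<.14)&(abs(P[...,1]+.152)<.13)&(P[...,2]>.05)&(P[...,2]<.075)
k,l,st,ce=cv2.connectedComponentsWithStats(m.astype(np.uint8))
for i in range(1,k):
    if st[i,4]>60:
        t=P[l==i]; r=cv2.minAreaRect((t[:,:2]*1000).astype(np.float32)); print(st[i],r,np.median(t[:,2]).round(4))
w=(d>0)&(abs(P[...,0]-.58)<.14)&(abs(P[...,1]+.152)<.13)&(P[...,2]>.023)&(P[...,2]<.03); t=P[w]
e=t[np.hypot(t[:,0]-.58,t[:,1]+.152)<.1]
rr=np.hypot(e[:,0]-.58,e[:,1]+.152); print(len(e),np.median(e[:,2]),np.percentile(rr,[1,5,50,95,99]))
tool(s,[.58,-.152,.034])
E
```

```text
[ 0.6289 -0.1398  0.1708] y az 96.91725218563248 z [-0.0155 -0.0022 -0.9999]
[ 149   95   25   89 1483] ((590.926025390625, -228.8818359375), (75.28318786621094, 12.96947956085205), 7.261640548706055) 0.0606
[ 333   96   25   89 1450] ((572.561767578125, -70.45452880859375), (75.63912200927734, 12.600454330444336), 6.9278693199157715) 0.0609
11927 0.025260197496736414 [0.06425702 0.06668151 0.07805685 0.09028639 0.09283972]
tool shift cm [ 4.79 -0.62 13.76]
```

View pics/w3.png

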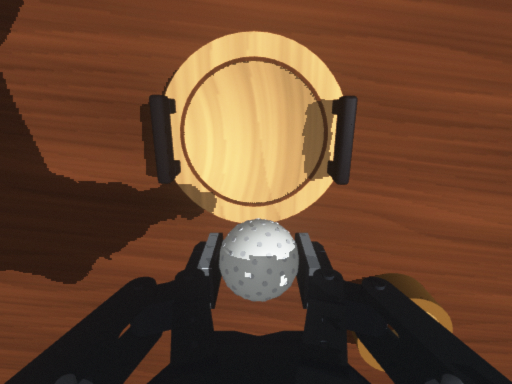

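The handles show clearly at (162,140) and (343,140), both bars measuring 75 x 13 mm, so the dish centre is about (0.5815,-0.150). I'll centre over it and go down.

step_arm:
  steps: [0,-0.015,0,1,-0.1,0,0.3,0,0,0,2,-0.2,0,0.3,0,0,0,1.4,-0.1,0,0.3,0,0,0,0.3,0,1,0.3,0,0,0,0,0,2.5,0.3,0,0,0,0,0,3,0.3,0,0,0,0,0,2.5,0.3,0,0,0,0,0,1,0.3,0,0,0,0,0,0,0.3,0,0,0,0,0,0,0.3]

```text
t: 8.45
tcp_pos: [0.5836, -0.1433, 0.0677]
tool_rot: [0.002, -0.064, 0.998, 0.001]
contact_force: [0.4, -0.2, -0.8]
width: 0.041
```

step_arm:
  steps: [0,0,0,0.15,-0.3,0.5,0.3,0,0,0,0.15,-0.35,1,0.3,0,0,0,0,0,0.8,0.3,0,0,0,0,0,0.3,0.3,0,0,0,0,0,0,0.3,0,0,0,0,0,0,0.3]

```text
t: 9.2
tcp_pos: [0.5822, -0.151, 0.0412]
tool_rot: [0.003, -0.064, 0.998, 0.0]
contact_force: [0.8, -0.3, 0.1]
width: 0.0411
```

step_arm:
  steps: [0,0,0,0,0.1,0.25,0.3,0,0,0,0,0,0.25,0.3,0,0,0,0,0,0.1,0.3,0,0,0,0,0,0,0.3]

```text
t: 9.7
tcp_pos: [0.5823, -0.1498, 0.0351]
tool_rot: [0.003, -0.064, 0.998, 0.0]
contact_force: [0.4, -0.2, 0.7]
width: 0.0411
```

Now I release in small steps, then rise straight up.

step_arm:
  steps: [0,0,0,0,0,0,0.1,0,0,0,0,0,0,0.0,0,0,0,0,0,0,-0.1,0,0,0,0,0,0,-0.25,0,0,0,0,0,0,-0.4,0,0,0,0,0,0,-0.5,0,0,0,0,0,0,-0.5,0,0,0,0,0,-0.5,-0.5,0,0,0,0,0,-1.5,-0.5,0,0,0,0,0,-3,-0.5,0,0,0,0,0,-4,-0.5,0,0,0,0,0,-4,-0.5,0,0,0,0,0,-1.5,-0.5,0,0,0,0,0,0,-0.5,0,0,0,0,0,0,-0.5]

```text
t: 11.58
tcp_pos: [0.5811, -0.15, 0.189]
tool_rot: [0.004, -0.064, 0.998, 0.0]
contact_force: [-1.1, 0.4, -0.6]
width: 0.0639
```

```bash
cat > dish.py <<'E'
from h import *
def bars(P,d,c0=(.58,-.15),z=(.05,.075)):
    m=(d>0)&(abs(P[...,0]-c0[0])<.14)&(abs(P[...,1]-c0[1])<.14)&(P[...,2]>z[0])&(P[...,2]<z[1])
    k,l,st,ce=cv2.connectedComponentsWithStats(m.astype(np.uint8))
    for i in range(1,k):
        if st[i,4]>60:
            t=P[l==i]; r=cv2.minAreaRect((t[:,:2]*1000).astype(np.float32)); print("bar",st[i],np.round(r[0],1),np.round(r[1],1),round(r[2],1),np.median(t[:,2]).round(4))
E
python3 - <<'E'
from dish import *
s,im,d,c,P,b=ballfit("wrist",[.581,-.151,.03],rad=.05,zmin=.02); save("w4.png",im)
T=rot(s["tool_rot"]); print(np.round(s["tcp_pos"],4),"y az",np.degrees(np.arctan2(T[1,1],T[0,1])),"z",T[:,2].round(4),s["width"])
bars(P,d); tool(s,[.591,-.229,.053])
E
```

```text
wrist ball [ 0.5824 -0.149   0.0285] 1222 px 259.0 178.0
[ 0.5811 -0.15    0.189 ] y az 97.3316601888098 z [ 7.9e-03  6.0e-04 -1.0e+00] 0.0638526795050039
bar [ 167  145   20   76 1089] [ 590.2 -229. ] [74.9 12.5] 7.0 0.0606
bar [ 329  147   22   76 1096] [571.7 -70.7] [75.3 12.6] 6.0 0.0609
tool shift cm [ 0.13 -7.96 13.6 ]
```

View pics/w4.png

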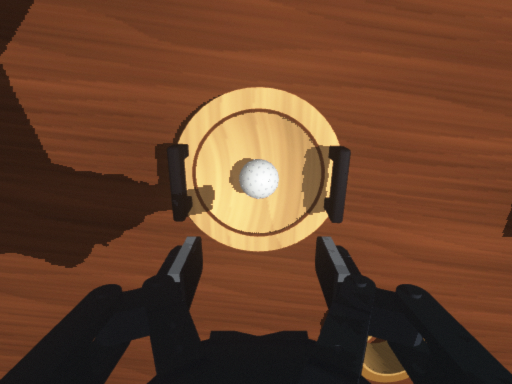

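The ball rests at (259,178), in the middle of the dish, between handles at (179,182) and (340,184). Next I move over handle A.

step_arm:
  steps: [0,0.008,0.01,0,-1.5,0,-0.05,0,0,0,0,-2.5,0,-0.05,0,0,0,0,-2.5,0,-0.05,0,0,0,0,-1.2,0.5,-0.05,0,0,0,0,-0.2,2,-0.05,0,0,0,0,0,3,-0.05,0,0,0,0,0,2,-0.05,0,0,0,0,0,0.6,-0.05,0,0,0,0,0,0,-0.05,0,0,0,0,0,0,-0.05]

```text
t: 12.88
tcp_pos: [0.5875, -0.2302, 0.0961]
tool_rot: [-0.006, -0.059, 0.998, 0.002]
contact_force: [-0.1, 0.0, 0.3]
width: 0.0449
```

```bash
python3 - <<'E'
from dish import *
s,im,d,c,P,b=ballfit("wrist",[.582,-.15,.03],rad=.05,zmin=.02); save("w5.png",im)
T=rot(s["tool_rot"]); print(np.round(s["tcp_pos"],4),"y az",np.degrees(np.arctan2(T[1,1],T[0,1])),"z",T[:,2].round(4),s["width"],np.round(s["q"],2))
bars(P,d); tool(s,[.5905,-.229,.052])
E
```

```text
wrist ball [ 0.5824 -0.1491  0.0286] 2629 px 365.0 218.0
[ 0.5875 -0.2302  0.0961] y az 96.73614848635067 z [-0.0116  0.003  -0.9999] 0.04494425913134338 [ 0.3   0.72 -0.04  1.68  0.04  0.75  1.94]
bar [ 249  176   19  109 1952] [ 590.4 -229.4] [75.3 11.9] 7.1 0.0609
bar [ 470  176   42  109 2839] [571.9 -71.4] [75.6 13.5] 7.4 0.0595
tool shift cm [-0.36  0.06  4.41]
```

step_arm:
  steps: [0,-0.006,0,-0.25,0.05,0.8,-0.05,0,0,0,0,0,1.5,-0.05,0,0,0,0,0,1.3,-0.05,0,0,0,0,0,0.4,-0.05,0,0,0,0,0,0,-0.05,0,0,0,0,0,0,-0.05]

```text
t: 13.68
tcp_pos: [0.5901, -0.2293, 0.0538]
tool_rot: [-0.002, -0.059, 0.998, 0.002]
contact_force: [0.2, -0.9, -0.4]
width: 0.0443
```

```bash
python3 - <<'E'
from dish import *
s=robot.sense();T=rot(s["tool_rot"]); print(np.round(s["tcp_pos"],4),"y az",np.degrees(np.arctan2(T[1,1],T[0,1])),"z",T[:,2].round(4),s["width"])
tool(s,[.5905,-.229,.052])
E
```

```text
[ 0.5901 -0.2293  0.0538] y az 96.73155513698136 z [-0.0042  0.0035 -1.    ] 0.04431035130127652
tool shift cm [-0.04  0.03  0.18]
```

step_arm:
  steps: [0,0,0,0,0,0.1,0.2,0,0,0,0,0,0,0.4,0,0,0,0,0,0,0.55,0,0,0,0,0,0,0.62,0,0,0,0,0,0,0.67,0,0,0,0,0,0,0.72,0,0,0,0,0,0,0.8,0,0,0,0,0,0,1,0,0,0,0,0,0,1,0,0,0,0,0,0,1]
  squeeze: 80

```text
t: 14.92
tcp_pos: [0.5906, -0.2297, 0.0539]
tool_rot: [-0.001, -0.059, 0.998, 0.001]
contact_force: [-0.4, -0.4, 2.0]
width: 0.0107
```

```bash
python3 - <<'E'
from dish import *
s,im,d,c,P,b=ballfit("wrist",[.582,-.15,.03],rad=.05,zmin=.02)
T=rot(s["tool_rot"]); print(np.round(s["tcp_pos"],4),"y az",np.degrees(np.arctan2(T[1,1],T[0,1])),"z",T[:,2].round(4),s["width"])
print(s["contact_force"],s["moment"]); bars(P,d)
E
```

```text
wrist ball [ 0.5824 -0.149   0.0286] 4289 px 392.0 241.0
[ 0.5906 -0.2297  0.0539] y az 96.72081636307591 z [-0.0027  0.0028 -1.    ] 0.010705794868789031
[-0.36623818 -0.4070205   1.98035329] [-0.14472598  0.01635021  0.01281699]
bar [ 218  191   82  138 4696] [ 589.5 -227.6] [73.5 36.3] 25.0 0.0611
```

step_arm:
  steps: [0,0,0,0,0,-0.2,1,0,0,0,0,0,-0.4,1,0,0,0,0,0,-0.6,1,0,0,0,0,0,-0.6,1,0,0,0,0,0,-0.4,1,0,0,0,0,0,-0.2,1,0,0,0,0,0,0,1,0,0,0,0,0,0,1]
  squeeze: 100

```text
t: 15.98
tcp_pos: [0.5903, -0.2295, 0.0792]
tool_rot: [-0.002, -0.059, 0.998, 0.002]
contact_force: [-0.2, 0.6, -3.5]
width: 0.0105
```

```bash
cat >> dish.py <<'E'
def check(B,ball):
    "level of the dish from the rim's cloud (wrist), ball against the middle, free handle B"
    s,im,d,c,P,b=ballfit("wrist",ball,rad=.05,zmin=ball[2]-.01)
    T=rot(s["tool_rot"]); g=np.array(s["tcp_pos"]); print(s["t"],g.round(4),"y az",np.degrees(np.arctan2(T[1,1],T[0,1])).round(2),"z",T[:,2].round(4),s["width"].round(4),np.round(s["contact_force"],1))
    mid=(g[:2]+T[:2,1]*.08); z0=g[2]-.0535
    r=np.hypot(P[...,0]-mid[0],P[...,1]-mid[1]); hsv=cv2.cvtColor(im,cv2.COLOR_RGB2HSV)
    m=(d>0)&(r>.072)&(r<.088)&(abs(P[...,2]-z0-.026)<.012)&(hsv[...,2]>90)
    q=P[m]; A=np.c_[q[:,:2]-mid,np.ones(len(q))]; f=np.array([0,0,z0+.026])
    for _ in range(4):
        e=abs(q[:,2]-A@f)<.004; f=np.linalg.lstsq(A[e],q[e,2],rcond=None)[0]
    print("rim tilt deg x,y",np.degrees(f[:2]).round(2),"rim z",f[2].round(4),e.sum(),"ball-mid",(b[:2]-mid).round(4), "underside",(f[2]-.026).round(4))
    return s,im,d,c,P,b
E
python3 - <<'E'
from dish import *
s=robot.sense(); z=s["tcp_pos"][2]-.0535
check(None,np.array([.582,-.149,.029+z]))
E
```

```text
wrist ball [ 0.5821 -0.1488  0.0537] 4268 px 391.0 241.0Traceback (most recent call last):
  File "<stdin>", line 3, in <module>
  File "dish.py", line 11, in check
    T=rot(s["tool_rot"]); g=np.array(s["tcp_pos"]); print(s["t"],g.round(4),"y az",np.degrees(np.arctan2(T[1,1],T[0,1])).round(2),"z",T[:,2].round(4),s["width"].round(4),np.round(s["contact_force"],1))
                                                                                                                                                      ^^^^^^^^^^^^^^^^
AttributeError: 'float' object has no attribute 'round'
```

step_arm:
  steps: [0,0,0,0,0,-0.3,1,0,0,0,0,0,-0.6,1,0,0,0,0,0,-0.9,1,0,0,0,0,0,-1.1,1,0,0,0,0,0,-1.1,1,0,0,0,0,0,-1.1,1,0,0,0,0,0,-1.1,1,0,0,0,0,0,-1.1,1,0,0,0,0,0,-1.1,1,0,0,0,0,0,-1.1,1,0,0,0,0,0,-1.1,1,0,0,0,0,0,-0.9,1,0,0,0,0,0,-0.6,1,0,0,0,0,0,-0.3,1,0,0,0,0,0,0,1,0,0,0,0,0,0,1]

```text
t: 18.02
tcp_pos: [0.5907, -0.2299, 0.2123]
tool_rot: [-0.002, -0.059, 0.998, 0.002]
contact_force: [0.3, 0.3, -2.5]
width: 0.0101
```

```bash
sed -i 's/s\["width"\].round(4)/round(float(s["width"]),4)/' dish.py; python3 - <<'E'
from dish import *
s=robot.sense(); z=s["tcp_pos"][2]-.0535
s,im,*_=check(None,np.array([.582,-.149,.029+z])); save("w6.png",im); print(np.round(s["q"],2))
E
```

```text
wrist ball [ 0.5825 -0.1491  0.1866] 4271 px 392.0 241.0
18.025 [ 0.5907 -0.2299  0.2123] y az 96.74 z [-0.0033  0.003  -1.    ] 0.0101 [ 0.3  0.3 -2.5]
rim tilt deg x,y [-0.04 -0.08] rim z 0.1835 11658 ball-mid [0.0012 0.0013] underside 0.1575
[ 0.3   0.57 -0.04  1.61  0.02  0.96  1.95]
```

View pics/w6.png

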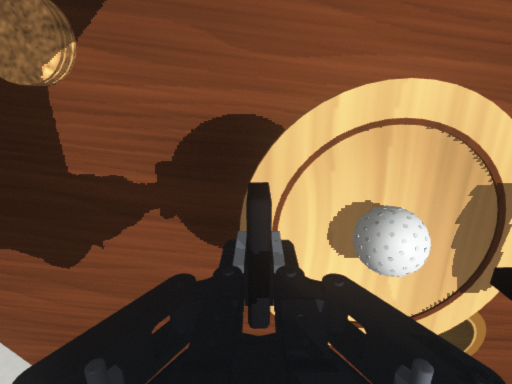

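The dish hangs level, with rim tilt under 0.1°, and the ball is at (392,241), about 2 mm from the middle. The grip is on the bar at (258,255). I'll turn it about the dish centre in two halves.

step_arm:
  steps: [0,0,0.015,0.12,0,0,1,0,0,0.03,0.24,0,0,1,0,0,0.045,0.36,0.01,0,1,0,0,0.05,0.4,0.01,0,1,0,0,0.05,0.4,0.01,0,1,0,0,0.05,0.4,0.01,0,1,0,0,0.05,0.4,0.01,0,1,0,0,0.05,0.4,0.01,0,1,0,0,0.05,0.4,0.01,0,1,0,0,0.05,0.4,0.01,0,1,0,0,0.05,0.4,0.01,0,1,0,0,0.05,0.4,0.01,0,1,0,0,0.05,0.4,0.01,0,1,0,0,0.05,0.4,0.01,0,1,0,0,0.05,0.4,0.01,0,1,0,0,0.045,0.36,0.01,0,1,0,0,0.03,0.24,0,0,1,0,0,0.015,0.12,0,0,1,0,0,0,0,0,0,1,0,0,0,0,0,0,1]

```text
t: 20.58
tcp_pos: [0.5275, -0.2118, 0.2117]
tool_rot: [-0.003, 0.348, 0.937, 0.001]
contact_force: [-0.1, 0.2, -2.9]
width: 0.01
```

```bash
python3 - <<'E'
from dish import *
s=robot.sense(); z=s["tcp_pos"][2]-.0535; T=rot(s["tool_rot"])
check(None,np.append(np.array(s["tcp_pos"][:2])+T[:2,1]*.08,.027+z)); print(np.round(s["q"],2))
E
```

```text
wrist ball [ 0.5815 -0.1512  0.1857] 4276 px 392.0 241.0
20.575 [ 0.5275 -0.2118  0.2117] y az 49.21 z [-0.0057  0.0041 -1.    ] 0.01 [-0.1  0.2 -2.9]
rim tilt deg x,y [-0.49 -0.08] rim z 0.1825 11618 ball-mid [0.0018 0.    ] underside 0.1565
[ 0.16  0.48  0.17  1.79 -0.1   0.88  1.23]
```

step_arm:
  steps: [0,-0.002,0.015,0.12,0,0,1,0,-0.002,0.03,0.24,0,0,1,0,0,0.045,0.36,0.01,0,1,0,0,0.05,0.4,0.01,0,1,0,0,0.05,0.4,0.01,0,1,0,0,0.05,0.4,0.01,0,1,0,0,0.05,0.4,0.01,0,1,0,0,0.05,0.4,0.01,0,1,0,0,0.05,0.4,0.01,0,1,0,0,0.05,0.4,0.01,0,1,0,0,0.05,0.4,0.01,0,1,0,0,0.05,0.4,0.01,0,1,0,0,0.05,0.4,0.01,0,1,0,0,0.05,0.4,0.01,0,1,0,0,0.05,0.4,0.01,0,1,0,0,0.05,0.4,0.01,0,1,0,0,0.04,0.32,0.01,0,1,0,0,0.03,0.24,0,0,1,0,0,0.025,0.2,0,0,1,0,0,0.01,0.08,0,0,1]

```text
t: 23.12
tcp_pos: [0.4983, -0.1476, 0.2123]
tool_rot: [-0.001, 0.72, 0.694, 0.0]
contact_force: [0.4, -0.1, -2.9]
width: 0.0099
```

step_arm:
  steps: [0,0,0,0,0,0,1,0,0,0,0,0,0,1,0,0,0,0,0,0,1]

```text
t: 23.5
tcp_pos: [0.4982, -0.1478, 0.2123]
tool_rot: [-0.001, 0.72, 0.694, 0.0]
contact_force: [0.2, -0.6, -2.5]
width: 0.0102
```

```bash
python3 - <<'E'
from dish import *
s=robot.sense(); z=s["tcp_pos"][2]-.0535; T=rot(s["tool_rot"])
s,im,d,c,P,b=check(None,np.append(np.array(s["tcp_pos"][:2])+T[:2,1]*.08,.027+z)); print(np.round(s["q"],2)); save("w7.png",im)
for n in("top","scene"):
    s2,im2,d2,c2=grab(n); Q=cloud(c2,d2); z0=s["tcp_pos"][2]; print(n); bars(Q,d2,(b[0],b[1]),(z0-.012,z0+.015)); save(f"e_{n}.png",im2)
    hsv=cv2.cvtColor(im2,cv2.COLOR_RGB2HSV)
    m=(d2>0)&(abs(Q[...,0]-b[0]-.08)<.02)&(abs(Q[...,1]-b[1])<.06)&(hsv[...,2]<70)&(Q[...,2]>z0-.02)
    t=Q[m]; print("free handle",len(t),t.mean(0).round(4)); r=cv2.minAreaRect((t[:,:2]*1000).astype(np.float32)); print(r)
E
```

```text
wrist ball [ 0.5795 -0.152   0.1861] 4281 px 392.0 241.0
23.5 [ 0.4982 -0.1478  0.2123] y az -2.15 z [-0.0014  0.0022 -1.    ] 0.0102 [ 0.2 -0.6 -2.5]
rim tilt deg x,y [-0.49  0.07] rim z 0.1829 11623 ball-mid [ 0.0013 -0.0012] underside 0.1569
[-0.12  0.43  0.4   1.93 -0.22  0.83  0.36]
top
bar [306 154  29   7 172] [ 656.4 -152.2] [68.9 14.2] 88.3 0.2169
free handle 142 [ 0.6542 -0.1484  0.2154]
((655.0303344726562, -149.98057556152344), (64.5054702758789, 10.881645202636719), 88.72283935546875)
scene
bar [199 122  25  11 201] [ 505.3 -145.5] [27.9 75. ] 7.1 0.2143
bar [193 139  13   7  61] [ 583.4 -150.3] [23.  32.3] 17.0 0.205
bar [172 147  29  12 228] [ 659.1 -153.5] [76.6 15. ] 88.6 0.2131
free handle 185 [ 0.6631 -0.1508  0.2101]
((662.2093505859375, -151.0609130859375), (70.95905303955078, 10.114447593688965), 86.14933776855469)
```

step_arm:
  steps: [-0.003,0,-0.01,-0.08,0,0,1,-0.003,0,-0.014,-0.11,0,0,1,0,0,-0.008,-0.06,0,0,1,0,0,0,0,0,0,1,0,0,0,0,0,0,1,0,0,0,0,0,0,1,0,0,0,0,0,0,1,0,0,0,0,0,0,1]

```text
t: 24.65
tcp_pos: [0.4982, -0.1505, 0.2123]
tool_rot: [0.001, 0.708, 0.706, 0.003]
contact_force: [0.6, 0.1, -3.1]
width: 0.0104
```

```bash
python3 - <<'E'
from dish import *
s=robot.sense(); z=s["tcp_pos"][2]-.0535; T=rot(s["tool_rot"])
s,im,d,c,P,b=check(None,np.append(np.array(s["tcp_pos"][:2])+T[:2,1]*.08,.027+z)); save("w8.png",im); print(np.abs(s["dq"]).max())
s2,im2,d2,c2=grab("scene"); s3,im3,_,_=grab("top"); save("f.png",cv2.resize(np.hstack([im2,im3]),(800,300)))
Q=cloud(c2,d2); bars(Q,d2,(b[0],b[1]),(s["tcp_pos"][2]-.012,s["tcp_pos"][2]+.015))
E
```

```text
wrist ball [ 0.5797 -0.1519  0.1866] 4281 px 393.0 241.0
24.65 [ 0.4982 -0.1505  0.2123] y az -0.19 z [ 0.005  0.002 -1.   ] 0.0104 [ 0.6  0.1 -3.1]
rim tilt deg x,y [-0.1   0.06] rim z 0.1834 11645 ball-mid [ 0.0016 -0.0011] underside 0.1574
0.0023523131146456116
bar [198 122  25  11 195] [ 504.  -148.4] [29.3 74.9] 10.5 0.2141
bar [193 139  13   7  66] [ 583.2 -149.9] [32.7 26.1] 70.8 0.2052
bar [173 147  29  12 236] [ 659.8 -151.2] [75.5 14.4] 89.0 0.2144
```

View pics/f.png

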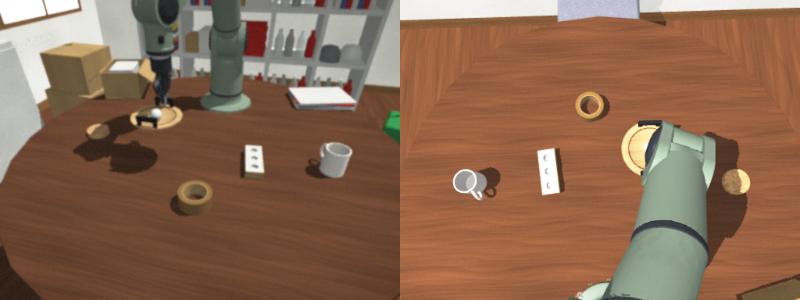

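The dish is held level and the free handle points towards the chair: (148,121) in the scene half, (652,125) in the top half. The ball is in the middle, and the mug, tape, box and coasters have not moved. I'm handing it in.

```bash
python3 -c "
from plant import robot
print(robot.sign_off())"
```

```text
the job is handed in; nothing more can be done
None
```

The job is done and handed in at about 25 s. I took the ball from the box and set it in the middle of the dish. I then gripped one handle at 100 N, lifted the dish straight up and turned it about its own centre. The arm finishes still holding it, with the free handle pointing away from the robot along +x.

Last checks:
- **Direction:** the jaw axis is 0.2° off straight across. The scene camera puts the free handle's bar within about 1° of square to that.
- **Level:** the rim is tilted by no more than 0.1°. It had tilted 0.5° after the turn, and I corrected that.
- **Ball:** it lies loose about 2 mm from the middle, which is within calibration error.
- **Height:** the dish's underside is about 157 mm above the table.
- **Stillness and other things:** joint speeds were near zero. The mug, tape roll, coasters and box look unmoved in the last pictures.

No final check failed. In the last readings, the scene camera put the dish about 3 mm farther out (in x) than the wrist camera did. In the lift I rose about 5 cm higher than the 10 cm asked.

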